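# Pulse-grind: set the grind lever, fit the bayonet lid and hold it at half twist

## Robot

A 6-joint arm with a two-finger parallel gripper is mounted at the origin on the work surface. World frame = base frame: x ahead of the robot, y to its left, z up, the work surface at z = 0. Lengths are in m, angles in degrees, forces in N, time in s.
With the tool pointing down it reaches from about 0.35 to 0.875 m from the base axis. Payload 15.5 kg.
Tool frame: the origin (TCP) lies between the finger pads, 19 mm behind the fingertips; this is the grasp point; z points along the fingers, y is the direction in which the jaws open and shut (so a half turn about z gives the same grasp; the last joint's range is limited). The gripper opens to 85 mm and grips with 20 to 120 N. Pads are 22 mm wide; open, the fingers measure 114 mm over their backs; the gripper's body (76 mm by 85 mm) begins 54 mm behind the grasp point. The pads swing forward as they close: fully open they stand 13 mm farther back than shut.
Start: joints at [-71.305, 28.281, 77.091, -0, 74.628, -5.472], TCP at [0.256, -0.57, 0.25] pointing down, gripper open.
Joint ranges: [-166.48, 166.48], [-47.26, 123.95], [12.59, 153.08], [-70.14, 250.14], [6.76, 159.57], [-176.63, 176.63]. Speed limits (degrees/s): [108.29, 108.29, 147.25, 172.46, 172.46, 172.46].

## Interface

Orientations are given as [roll, pitch, yaw] about the fixed x, y, z axes, in that order (R = Rz(yaw) Ry(pitch) Rx(roll)).
In Python, from cell import r gives the robot as it stands. The module is installed in compiled form; this text tells all that it offers.
- The arm moves only by the tool move_arm, never from a script. Its arguments are lists of equal length, an entry for each row: "grip": the opening, from -1 (shut) to 1 (fully open); "dp": the shift along the world's x, y, z in mm, a list of three; "twist": the turn about the world's z in rad. In form: {"grip": [grip, ...], "dp": [[tx, ty, tz], ...], "twist": [twist, ...]}. A call has 1 to 20 rows; each row shifts and turns the commanded pose from where the row before left it; what a row does not reach is not made up. A row lasts 1/8 s, in which the tool goes at most 62.5 mm and 10.7 degrees, less where a joint would pass 70% of its speed; a pose out of reach is approached as far as the arm can. A call with a gripper value outside its range is refused whole. The fingers move at their own pace and stop on an object; the grip force is fixed at half the most. Time passes only in rows, so rows that do not move let the fingers close. It gives the time, the measured TCP pose, the force and the opening at its end, in the units of the state.
- r.get_obs(): the state, without advancing time (a new reading comes with each control period).
- r.snapshot(name): name is "scene" or "top" or "wrist"; returns (picture, depth): 400x640x3 uint8, blue, green, red; 400x640 float32, m along the optical axis (not along the pixel's ray), 0 where there is no reading.
- r.get_calibration(name): a dict with "camera_matrix" (3x3 intrinsics, pixels), "dist" ([k1, k2, p1, p2, k3] as OpenCV has them; the pictures are not rectified), "R" (3x3) and "t" (3): a world point X has camera coordinates R X + t. Camera axes: x right, y down, z forward; pixel columns grow to the right and rows downward; lengths in m; the calibration is good to about 2 mm. A picture is of the moment at which its call begins: read the wrist's pose just before it. get_calibration takes no time and is no camera call; for the wrist camera it gives the pose at the moment of the call.
- r.close_job(): hands the job in, once; it reports no verdict.
The state is a dict: "clock": time; "joint_positions": joint angles; "dq": joint speeds; "tau": joint torques, N m; "tcp_pos": TCP position; "ee_rot": TCP orientation; "ft_force": force on the tool from outside, world axes, zero at the start; "wrist_torque": the same for the moment, N m; "width": finger opening in m.
Only numpy, scipy, OpenCV 4.12 (cv2) and the standard library are available. Lean on these libraries where they do the work, as an engineer would, in place of code of your own. Each camera call takes 0.05 s, during which the arm holds its last target. There are 200 camera calls.

## Task

First throw the coffee grinder's yellow-balled lever into the notch marked yellow. Then drop the lid into the grinder's mouth through the two slots, fully home, and twist it clockwise to the yellow half-way mark, well short of the lock click at the red mark. Finish while still gripping the lid and holding it there against its spring, and leave the cup, the jar and the vase where they are.

Things in the scene. Friction and masses are not known exactly. Their poses are not given: they have to be found in the camera images.
- grinder: white coffee grinder, fixed, 130 (x) x 242 mm (y -60 to +182). Origin: at table level under the axis of the round mouth, z up. Grey collar round the mouth, diameter 112 mm, top 105 mm up. Lid slots at its +x and -x sides (white marks); seen from above, 0.7 rad clockwise of each is a yellow mark (half way), 1.4 rad clockwise a red one (lock). Lever block at +y, top 100 mm up
- mouth (a point): centre of the mouth at the level of the collar top, 105 mm above the table. The lip is 5 mm thick, bore radius 32.5 mm, with two slots 16 mm wide out to radius 40 mm; below the lip a cavity of radius 40 mm, 20 mm high
- grind_lever (a joint): grind lever angle: 0 leaning 0.6 rad from upright towards the grinder's -x, growing as it swings towards +x, 0.6 upright, end stop 1.21. It clicks into four detent notches at about 0.08, 0.43, 0.78 and 1.13; the yellow-marked one is 0.78. It takes about 3 N at the ball to leave a notch and snaps into the nearest notch when released
- lever_ball (a point): centre of the lever's yellow ball, diameter 20 mm, 72 mm from the pivot on a 7 mm steel rod
- lever_pivot (a point): centre of the lever's pivot, 88 mm above the table, 128 mm to +y of the mouth axis; the lever swings in the grinder's x-z plane
- marked_notch (a point): where the ball's centre lies when the lever sits in the yellow-marked notch
- pulse_ring (a joint): angle of the spring ring in the mouth that the lid's lugs push clockwise: 0 at rest, about 0.58 with the lid at the yellow mark, lock click begins at 0.96, end 1.3. The lid turns freely for about 0.12 rad, then the spring resists with 0.03 rising to 0.1 N m at the yellow mark, and turns the lid back if let go
- lid: loose black lid, about 150 g, standing upright on the table. Origin: centre of underside, z up. Plug radius 29.5 mm, z 0-14 mm; two steel lugs at its foot (z 0-5, 10 mm wide) out to 36.5 mm along +x and -x; flange radius 40, z 14-20, white pointers at +x and -x; blue bar grip along x, 48 x 14 mm, z 20-52. Home: flange on collar top, origin 14 mm below point mouth. Fits either way round
- lid_grip (a point): point on the lid's axis 43 mm above its underside: a good TCP height to pinch the bar across its 14 mm
- cup: white ceramic cup, bystander, diameter 68 mm, 60 mm tall; origin centre of underside
- jar: amber jar with yellow cap, bystander, diameter 60 mm, 75 mm tall; origin centre of underside
- vase: yellow vase, bystander, diameter up to 68 mm, 150 mm tall; origin centre of underside
There are look-alikes about, which are no part of the job. Leave any green or purple look-alike of the lid alone.

How it is judged:
By the outcome, as a careful person would: the job done as asked, in the order asked, and still so for the second after the job is handed in, while the arm keeps its last pose, push and grip.
It also fails if it takes over 58 s, if anything falls off the work surface, if the arm or the gripper's body presses on something with over 40 N, if the wrist force passes 120 N, or if a joint passes its speed limit or range.

## Working session

There is one attempt and no reset: what is moved stays moved. The work goes in short steps, Python scripts to look and compute and a tool call to move; the robot and the scene stay as the last step left them, time stands still between calls to the robot, and variables do not carry over. Pictures are saved under pics/ and viewed, about 8 in all and at most 12, crops included, and the job is handed in when it is done.

Besides the shell and the picture viewer there is one more tool, called after ">>>" by a JSON object that holds its "name" and its "arguments". move_arm: Moves the arm, as the interface text tells. Its arguments: {"type":"object","properties":{"grip":{"type":"array","items":{"type":"number"}},"dp":{"type":"array","items":{"type":"array","items":{"type":"number"}}},"twist":{"type":"array","items":{"type":"number"}}},"required":["grip","dp","twist"]}

```bash
mkdir -p pics; cat > h.py <<'E'
import numpy as np, cv2
from cell import r
def snap(n,f):
    c=r.get_calibration(n); p,d=r.snapshot(n); cv2.imwrite('pics/'+f+'.png',p)
    np.savez('pics/'+f+'.npz',p=p,d=d,K=c['camera_matrix'],D=c['dist'],R=c['R'],t=c['t']); return p,d
def load(f): return np.load('pics/'+f+'.npz')
def cloud(f):
    s=load(f); d=s['d']; h,w=d.shape
    uv=np.stack(np.meshgrid(np.arange(w),np.arange(h)),-1).reshape(-1,1,2).astype(np.float64)
    n=cv2.undistortPoints(uv,s['K'],np.array(s['D'],float)).reshape(h,w,2)
    X=np.dstack([n*d[...,None],d]); 
    P=(X-np.ravel(s['t']))@s['R']; P[d==0]=np.nan
    return P
def onz(f,u,v,z):
    s=load(f); n=cv2.undistortPoints(np.array([[[u,v]]],float),s['K'],np.array(s['D'],float)).ravel()
    R=s['R']; c=-R.T@np.ravel(s['t']); q=R.T@np.array([n[0],n[1],1]); return c+q*(z-c[2])/q[2]
E
python3 - <<'E'
from h import *
print(r.get_obs())
a,_=snap('top','top1'); b,_=snap('scene','scene1')
E
```

```text
{'clock': 0.0, 'joint_positions': array([-7.13041267e+01,  2.83158252e+01,  7.71275488e+01,  2.05604300e-03,
        7.46284958e+01, -5.47232328e+00]), 'dq': array([ 0.05461289, -0.01643596,  0.00426613, -0.04799369, -0.01465642,
        0.00065968]), 'tau': array([-2.16794433e-03, -8.82158732e+01, -3.83868527e+01, -3.58559455e-04,
        9.98502073e-03, -4.71432088e-05]), 'tcp_pos': array([ 0.25578331, -0.56989084,  0.24938756]), 'ee_rot': array([-1.79928647e+02, -8.82662672e-03,  2.41676448e+01]), 'ft_force': array([-0.02367965,  0.11024539,  0.09735538]), 'wrist_torque': array([0.02221359, 0.03984444, 0.00097069]), 'width': 0.08563454892857195}
```

View pics/top1.png

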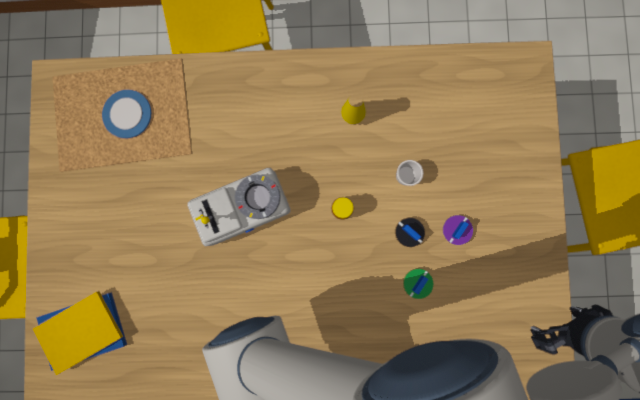

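View pics/scene1.png

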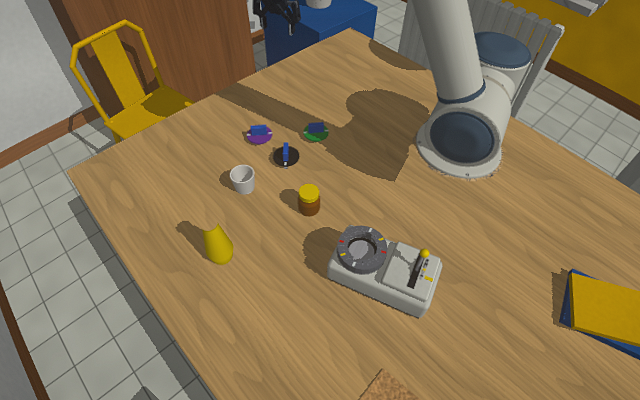

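The top view shows the black lid at (410,232), the mouth at (258,196) and the lever ball near (204,218). The green and purple lids are at (419,284) and (459,230). Jar is at (343,208), cup at (410,172), vase at (352,112).

```bash
python3 - <<'E'
from h import *
P=cloud('top1'); s=load('top1'); p=s['p'].astype(int); hsv=cv2.cvtColor(s['p'],cv2.COLOR_BGR2HSV)
x,y,z=P[...,0],P[...,1],P[...,2]
for n,u,v,h in [('lid',410,232,.05),('mouth',258,196,.105),('ball',204,218,.15),('jar',343,208,.075),('cup',410,172,.06),('vase',352,112,.15),('green',419,284,.05),('purple',459,230,.05)]:
    print(n,P[v,u].round(3),onz('top1',u,v,h).round(3))
def box(u,v,q):
    m=np.zeros(z.shape,bool); m[v-q:v+q+1,u-q:u+q+1]=1; return m
# lid bar: blue
B=box(410,232,18)&(hsv[...,0]>100)&(hsv[...,0]<125)&(hsv[...,1]>120)
def pca(m,h,name):
    v,u=np.nonzero(m); Q=np.array([onz('top1',a,b,h)[:2] for a,b in zip(u,v)]); c=Q.mean(0); w,V=np.linalg.eigh(np.cov((Q-c).T)); print(name,len(u),c.round(4),np.sqrt(w).round(4),'dir',np.degrees(np.arctan2(V[1,1],V[0,1])).round(1),'z',np.nanmedian(z[m]).round(3))
pca(B&(z>.04),.052,'bar')
G=box(240,207,60)&(z>.097)&(z<.112)
pca(G,.1,'grinder top')
C=box(258,196,30)&(z>.101)&(z<.11)
v,u=np.nonzero(C); Q=np.array([onz('top1',a,b,.105)[:2] for a,b in zip(u,v)],np.float32); (c,rad)=cv2.minEnclosingCircle(Q); print('collar',c,rad,len(Q))
R=cv2.minAreaRect(np.array([P[b,a,:2] for b,a in zip(*np.nonzero(box(240,207,60)&(z>.03)))],np.float32)); print(R)
Y=box(204,218,14)&(hsv[...,0]>20)&(hsv[...,0]<35)&(hsv[...,1]>150)
for b,a in zip(*np.nonzero(Y)): print(a,b,P[b,a].round(3),end=';')
im=s['p']; 
a=cv2.resize(im[150:260,180:300],None,fx=5,fy=5,interpolation=cv2.INTER_CUBIC); cv2.imwrite('pics/c1.png',a)
E
```

```text
lid [ 0.445 -0.313  0.053] [ 0.445 -0.314  0.05 ]
mouth [0.549 0.077 0.082] [0.547 0.073 0.105]
ball [0.494 0.192 0.167] [0.494 0.197 0.15 ]
jar [ 0.512 -0.14   0.076] [ 0.512 -0.14   0.075]
cup [ 0.608 -0.329  0.008] [ 0.601 -0.319  0.06 ]
vase [ 0.753 -0.17   0.107] [ 0.741 -0.167  0.15 ]
green [ 0.311 -0.331  0.053] [ 0.311 -0.331  0.05 ]
purple [ 0.447 -0.442  0.048] [ 0.447 -0.441  0.05 ]
bar 108 [ 0.4453 -0.3166] [0.0044 0.0141] dir 47.5 z 0.051
grinder top 2486 [0.5215 0.1404] [0.0321 0.0639] dir 111.8 z 0.101
collar (0.5320504307746887, 0.0940411314368248) 0.0775209590792656 996
((0.5224806070327759, 0.13358177244663239), (0.13454648852348328, 0.2417203187942505), 21.315881729125977)
200 215 [0.502 0.213 0.128];201 215 [0.502 0.21  0.13 ];202 215 [0.502 0.209 0.125];199 216 [0.501 0.224 0.102];200 216 [0.501 0.221 0.102];201 216 [0.5  0.21 0.13];203 216 [0.499 0.195 0.162];204 216 [0.499 0.193 0.162];198 217 [0.499 0.227 0.101];199 217 [0.498 0.225 0.1  ];200 217 [0.498 0.222 0.1  ];201 217 [0.498 0.22  0.099];202 217 [0.496 0.199 0.16 ];203 217 [0.496 0.194 0.166];204 217 [0
[... 802 characters left out ...]
201 220 [0.489 0.2   0.163];202 220 [0.489 0.195 0.17 ];203 220 [0.489 0.193 0.17 ];204 220 [0.489 0.191 0.169];205 220 [0.489 0.188 0.17 ];206 220 [0.489 0.187 0.166];207 220 [0.489 0.184 0.168];208 220 [0.489 0.183 0.163];209 220 [0.489 0.183 0.157];202 221 [0.487 0.197 0.165];203 221 [0.487 0.193 0.169];204 221 [0.486 0.19  0.172];205 221 [0.487 0.19  0.166];206 221 [0.486 0.187 0.166];207 221 [0.486 0.184 0.168];208 221 [0.486 0.183 0.165];202 222 [0.484 0.197 0.164];203 222 [0.484 0.194 0.167];204 222 [0.484 0.192 0.166];205 222 [0.484 0.189 0.167];206 222 [0.484 0.187 0.166];207 222 [0.484 0.186 0.162];204 223 [0.482 0.192 0.165];205 223 [0.482 0.191 0.162];206 223 [0.482 0.189 0.16 ];
```

View pics/c1.png

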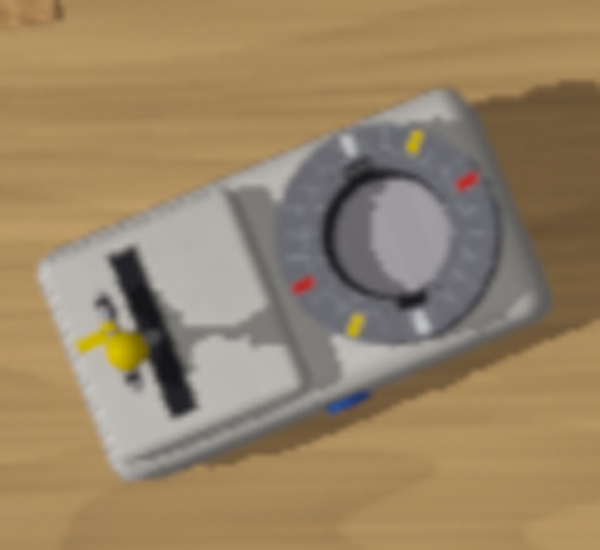

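The crop shows the white marks at (250,179) and (264,214), so the grinder's x axis points about 21.5° from world x. The ball is at -x of upright, which fits notch 0.43. Next I move over the grinder for a wrist look.

>>> {"name": "move_arm", "arguments": {"grip": [1,1,1,1,1,1,1,1,1,1,1,1,1,1,1,1,1,1], "dp": [[16.5,43,6],[16.5,43,6],[16.5,43,6],[16.5,43,6],[16.5,43,6],[16.5,43,6],[16.5,43,6],[16.5,43,6],[16.5,43,6],[16.5,43,6],[16.5,43,6],[16.5,43,6],[16.5,43,6],[16.5,43,6],[16.5,43,6],[16.5,43,6],[0,0,0],[0,0,0]], "twist": [0.0953,0.0953,0.0953,0.0953,0.0953,0.0953,0.0953,0.0953,0.0953,0.0953,0.0953,0.0953,0.0953,0.0953,0.0953,0.0953,0,0]}}

```text
clock: 2.35
tcp_pos: [0.5195, 0.1176, 0.3456]
ee_rot: [-179.9, 0.0, 111.5]
ft_force: [-0.2, 0.2, -0.3]
width: 0.0854
```

```bash
python3 - <<'E'
from h import *
print(onz('top1',257.0,196.65,.105))
o=r.get_obs(); print(o['tcp_pos'],o['ee_rot'])
snap('wrist','w1')
E
```

```text
[0.54532116 0.0756194  0.105     ]
[0.51950221 0.11757146 0.34556973] [-1.79942688e+02  3.87152121e-04  1.11520165e+02]
```

View pics/w1.png

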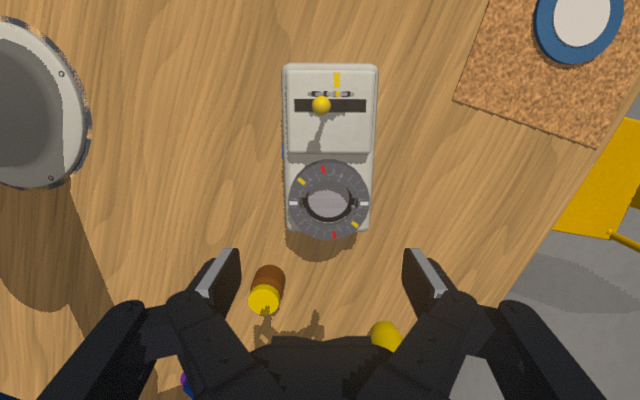

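The wrist view shows the ball at (321,104), the lever slot centre at (330,105), and the white marks at (294,204) and (363,203). The yellow mark is at (337,84), just right of upright.

```bash
python3 - <<'E'
from h import *
s=load('w1'); P=cloud('w1'); x,y,z=np.moveaxis(P,2,0); hsv=cv2.cvtColor(s['p'],cv2.COLOR_BGR2HSV); H,S,V=cv2.split(hsv)
g=np.zeros(z.shape,bool); g[55:245,275:385]=1
yel=g&(H>20)&(H<35)&(S>130); red=g&((H<8)|(H>172))&(S>130); wh=g&(S<25)&(V>190)
def comps(m,nm,amin=6):
    n,l,st,c=cv2.connectedComponentsWithStats(m.astype(np.uint8))
    for i in range(1,n):
        if st[i,4]>=amin: print(nm,st[i,4],c[i].round(1),'z',np.nanmedian(z[l==i]).round(3),'on.105',onz('w1',*c[i],.105)[:2].round(4),'on.1',onz('w1',*c[i],.1)[:2].round(4),'ball',onz('w1',*c[i],.159)[:2].round(4))
comps(yel,'yel'); comps(red,'red')
w=np.zeros(z.shape,bool); w[195:212,286:300]=1; w[195:212,357:370]=1
comps(w&(S<40)&(V>170)&(abs(z-.105)<.004),'wh',3)
b=np.zeros(z.shape,bool); b[92:116,308:334]=1; b&=yel&(z>.14); print('ballpts',np.nanmean(P[b],0),np.nanmax(z[b]),b.sum())
# collar circle: pixels z in .102-.108
m=np.zeros(z.shape,bool); m[155:245,280:378]=1; m&=(S<60)&(V<150)&(abs(z-.105)<.004)
c=max(cv2.findContours(m.astype(np.uint8),0,1)[0],key=cv2.contourArea).reshape(-1,2)
Q=np.array([onz('w1',a,b,.105)[:2] for a,b in c],np.float32); print('collar',cv2.fitEllipse(Q))
# grinder rect from the top-plate
m=g&(z>.094)&(z<.11); print(cv2.minAreaRect(P[m][:,:2].astype(np.float32)))
E
```

```text
yel 90 [336.5  80. ] z 0.1 on.105 [0.4965 0.2242] on.1 [0.4965 0.2247] ball [0.4956 0.2192]
yel 26 [337.   93.5] z 0.129 on.105 [0.5029 0.2101] on.1 [0.5031 0.2103] ball [0.5011 0.2072]
yel 285 [320.8 104.8] z 0.166 on.105 [0.4894 0.1905] on.1 [0.4893 0.1905] ball [0.4895 0.1905]
yel 33 [301.  180.6] z 0.105 on.105 [0.5002 0.0908] on.1 [0.5003 0.0894] ball [0.4987 0.1056]
yel 30 [354.6 224.2] z 0.105 on.105 [0.5921 0.059 ] on.1 [0.5935 0.0572] ball [0.577  0.0785]
red 29 [322.6 168.4] z 0.105 on.105 [0.5208 0.1167] on.1 [0.5213 0.1157] ball [0.5163 0.1277]
red 26 [333.7 234.5] z 0.105 on.105 [0.5709 0.0335] on.1 [0.572  0.0313] ball [0.5589 0.0568]
wh 22 [292.9 202.9] z 0.105 on.105 [0.5007 0.057 ] on.1 [0.5008 0.0552] ball [0.4992 0.0768]
wh 22 [363.8 203. ] z 0.105 on.105 [0.5912 0.0925] on.1 [0.5926 0.0911] ball [0.5763 0.107 ]
ballpts [0.48953394 0.19025072 0.16550912] 0.17005774670437449 266
collar ((0.5447971224784851, 0.07661754637956619), (0.10551439225673676, 0.11070564389228821), 6.832441806793213)
((0.5254422426223755, 0.12862001359462738), (0.11102098971605301, 0.22632050514221191), 21.202342987060547)
```

>>> {"name": "move_arm", "arguments": {"grip": [1,1,1,1,1,1,1,1,0,-0.6,-1,-1,-1,-1], "dp": [[-15,36.5,-5],[-15.5,36.5,-25],[0,0,-45],[0,0,-45],[0,0,-40],[0,0,-25],[0,0,-5],[0,0,0],[0,0,0],[0,0,0],[0,0,0],[0,0,0],[0,0,0],[0,0,0]], "twist": [0,0,0,0,0,0,0,0,0,0,0,0,0,0]}}

```text
clock: 4.15
tcp_pos: [0.4895, 0.1908, 0.1564]
ee_rot: [180.0, 0.0, 111.5]
ft_force: [-1.6, -0.1, 7.3]
width: 0.0169
```

>>> {"name": "move_arm", "arguments": {"grip": [-1,-1,-1,-1,-1,-1], "dp": [[5,2,0],[5,2,0],[5,2,0],[5,2,0],[2,1,0],[0,0,0]], "twist": [0,0,0,0,0,0]}}

```text
clock: 4.9
tcp_pos: [0.511, 0.1978, 0.1551]
ee_rot: [-179.8, 0.1, 111.5]
ft_force: [3.4, -20.5, -12.7]
width: 0.0167
```

```bash
python3 - <<'E'
from h import *
o=r.get_obs(); print(o['tcp_pos'],o['ft_force'],o['width'])
p,_=snap('wrist','w2'); q,_=snap('scene','s2')
cv2.imwrite('pics/c2.png',np.vstack([cv2.resize(p[100:400,100:540],(640,436)),cv2.resize(q[230:300,380:460],(160,140)).repeat(1,0) if 0 else cv2.resize(q[225:305,370:530],(640,160))]))
E
```

```text
[0.51098387 0.19782062 0.15506256] [  3.36152567 -20.52290579 -12.72493771] 0.016697710340474698
```

View pics/c2.png

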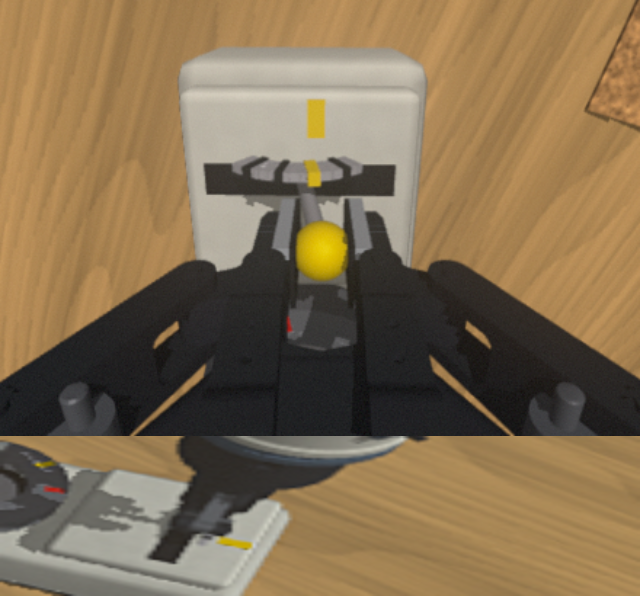

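The picture shows the ball held between the pads and the rod right of upright, close to the yellow tooth. I release and rise, then look.

>>> {"name": "move_arm", "arguments": {"grip": [-0.6,-0.3,0,0.5,1,1,1,1,1,1], "dp": [[0,0,0],[0,0,0],[0,0,0],[0,0,0],[0,0,5],[0,0,20],[0,0,35],[0,0,45],[0,0,45],[0,0,0]], "twist": [0,0,0,0,0,0,0,0,0,0]}}

```text
clock: 6.25
tcp_pos: [0.5128, 0.2003, 0.3097]
ee_rot: [179.6, 0.0, 111.5]
ft_force: [0.4, 0.3, -1.1]
width: 0.0852
```

```bash
python3 - <<'E'
from h import *
o=r.get_obs(); print(o['tcp_pos'],o['ft_force'],o['width'])
snap('wrist','w3'); P=cloud('w3'); s=load('w3'); H,S,V=cv2.split(cv2.cvtColor(s['p'],cv2.COLOR_BGR2HSV))
m=(H>20)&(H<35)&(S>130)&(P[...,2]>.145)&(P[...,2]<.18)&(abs(P[...,0]-.5)<.06)&(abs(P[...,1]-.195)<.04)
v,u=np.nonzero(m); b=onz('w3',u.mean(),v.mean(),.159); print(len(u),u.mean(),v.mean(),b)
l=(b[:2]-[.499,.1948])@[.9317,.3633]; print(l, .6+np.arcsin(l/.072))
E
```

```text
[0.51275328 0.20025753 0.30972781] [ 0.42354432  0.29574303 -1.13108584] 0.08524040097113537
278 318.431654676259 186.70503597122303 [0.51076596 0.19887269 0.159     ]
0.01244195702267654 0.7736767626887464
```

The lever reads 0.774, so it sits in the yellow notch. Now to the lid.

>>> {"name": "move_arm", "arguments": {"grip": [1,1,1,1,1,1,1,1,1,1,1,1,1,1], "dp": [[-5.6,-43,-5],[-5.6,-43,-5],[-5.6,-43,-5],[-5.6,-43,-5],[-5.6,-43,-5],[-5.6,-43,-5],[-5.6,-43,-5],[-5.6,-43,-5],[-5.6,-43,-5],[-5.6,-43,-5],[-5.6,-43,-5],[-5.6,-43,-5],[0,0,-40],[0,0,0]], "twist": [-0.093,-0.093,-0.093,-0.093,-0.093,-0.093,-0.093,-0.093,-0.093,-0.093,-0.093,-0.093,0,0]}}

```text
clock: 8.05
tcp_pos: [0.4424, -0.315, 0.2031]
ee_rot: [-179.6, -0.0, 47.6]
ft_force: [0.2, 0.2, 0.3]
width: 0.0851
```

```bash
python3 - <<'E'
from h import *
o=r.get_obs(); print(o['tcp_pos'],o['ee_rot'])
snap('wrist','w4'); P=cloud('w4'); s=load('w4'); H,S,V=cv2.split(cv2.cvtColor(s['p'],cv2.COLOR_BGR2HSV))
m=(H>100)&(H<125)&(S>120)&(abs(P[...,2]-.052)<.004)&(np.hypot(P[...,0]-.445,P[...,1]+.316)<.045)
n,l,st,c=cv2.connectedComponentsWithStats(m.astype(np.uint8)); i=1+st[1:,4].argmax(); m=(l==i)
v,u=np.nonzero(m); Q=np.array([onz('w4',a,b,.052)[:2] for a,b in zip(u,v)],np.float32)
print(len(u),u.mean(),v.mean(),Q.mean(0),cv2.minAreaRect(Q)); w,E=np.linalg.eigh(np.cov(Q.T)); print(np.sqrt(w),np.degrees(np.arctan2(E[1,1],E[0,1])))
E
```

```text
[ 0.44235451 -0.31501467  0.20310809] [-1.79612200e+02 -5.56866952e-04  4.75545521e+01]
596 327.6275167785235 186.44295302013424 [ 0.44588256 -0.31955782] ((0.4455334544181824, -0.31987014412879944), (0.04754604399204254, 0.01333986222743988), 47.516090393066406)
[0.00386923 0.0137367 ] 46.33196219391692
```

View pics/w4.png

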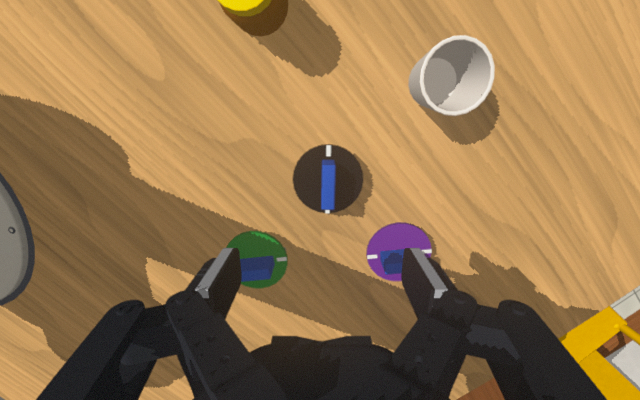

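The black lid is centred near (328,178), its bar in line with the tool. It sits at (0.4456, -0.3197), bar at 47.4°, with green and purple clear of the finger path.

>>> {"name": "move_arm", "arguments": {"grip": [1,1,1,1,1,1,-0.2,-1,-1,-1,-1,-1], "dp": [[3,-4.5,-20],[0,0,-45],[0,0,-45],[0,0,-35],[0,0,-15],[0,0,0],[0,0,0],[0,0,0],[0,0,0],[0,0,0],[0,0,0],[0,0,0]], "twist": [0,0,0,0,0,0,0,0,0,0,0,0]}}

```text
clock: 9.6
tcp_pos: [0.4473, -0.3209, 0.0465]
ee_rot: [180.0, 0.0, 47.6]
ft_force: [-1.4, 1.2, 8.7]
width: 0.013
```

>>> {"name": "move_arm", "arguments": {"grip": [-1,-1,-1,-1,-1,-1,-1,-1,-1,-1,-1,-1,-1,-1,-1,-1,-1], "dp": [[0,0,10],[0,0,30],[0,0,40],[0,0,40],[0,0,40],[10,40,20],[10,40,20],[10,40,0],[10,40,0],[10,40,0],[10,40,0],[10,40,0],[10,40,-10],[10,40,-20],[8,37,-20],[0,0,0],[0,0,0]], "twist": [0,0,0,0,0,-0.0457,-0.0457,-0.0457,-0.0457,-0.0457,-0.0457,-0.0457,-0.0457,-0.0457,-0.0457,0,0]}}

```text
clock: 11.72
tcp_pos: [0.5451, 0.076, 0.1964]
ee_rot: [180.0, -0.0, 21.5]
ft_force: [0.1, 1.1, -1.4]
width: 0.0128
```

```bash
python3 - <<'E'
from h import *
o=r.get_obs(); print(o['tcp_pos'],o['ee_rot'],o['ft_force'],o['width'])
snap('wrist','w5');snap('top','t5')
t=load('t5')['p']; print(o['joint_positions'])
E
```

```text
[0.54508416 0.07602759 0.19643478] [ 1.79987016e+02 -6.02643428e-05  2.14565126e+01] [ 0.10084853  1.13237633 -1.40513457] 0.012800484433743892
[ 1.73046908e+00  2.57752593e+01  9.15077485e+01 -1.37291573e-02
  6.27125539e+01  7.02802502e+01]
```

View pics/w5.png

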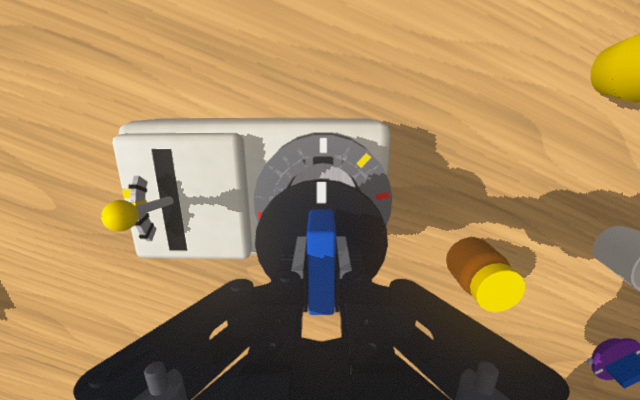

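The lid is held with its white pointer at (321,192), roughly in line with the collar's white mark at (323,145). I measure the lid's in-hand offset, angle and height.

```bash
python3 - <<'E'
from h import *
P=cloud('w5'); s=load('w5'); H,S,V=cv2.split(cv2.cvtColor(s['p'],cv2.COLOR_BGR2HSV))
# bar top
m=(H>100)&(H<125)&(S>120); m[:200]=0;m[330:]=0;m[:,:295]=0;m[:,345:]=0
m&=~np.isnan(P[...,2]); zt=np.nanpercentile(P[m][:,2],[5,50,95]); print('bar z',zt)
t=m&(abs(P[...,2]-np.nanmedian(P[m][:,2]))<.004)
zb=np.median(P[t][:,2]); v,u=np.nonzero(t); Q=np.array([onz('w5',a,b,zb)[:2] for a,b in zip(u,v)],np.float32); print(len(u),zb,cv2.minAreaRect(Q))
# pointer
w=np.zeros(t.shape,bool); w[180:206,310:332]=1; w&=(S<40)&(V>170)
print('pointer',np.nanmedian(P[w],0),w.sum()); 
f=np.zeros(t.shape,bool); f[178:285,250:392]=1; f&=(V<60)&(abs(P[...,2]-np.nanmedian(P[w][:,2]))<.004)
zf=np.nanmedian(P[f][:,2]); k=max(cv2.findContours(f.astype(np.uint8),0,1)[0],key=cv2.contourArea).reshape(-1,2); k=k[k[:,1]<240]
Q=np.array([onz('w5',a,b,zf)[:2] for a,b in k]); A=np.c_[2*Q,np.ones(len(Q))]; c=np.linalg.lstsq(A,(Q**2).sum(1),rcond=None)[0]; print('flange z',zf,'c',c[:2],'r',np.sqrt(c[2]+c[:2]@c[:2]))
print('mark',onz('w5',323,145,.105),'yellow',onz('w5',364,160,.105),'red',onz('w5',382,196,.105))
E
```

```text
bar z [0.17919606 0.20130303 0.20254406]
2306 0.20148237884064407 ((0.5454884767532349, 0.07583636045455933), (0.04868578538298607, 0.01375134103000164), 22.33649444580078)
pointer [0.57507395 0.08739259 0.17025626] 188
flange z 0.16951044513003216 c [0.5583685  0.08073348] r 0.025775006494446983
mark [0.59163031 0.09228313 0.105     ] yellow [0.59250024 0.05861568 0.105     ] red [0.57109178 0.03317631 0.105     ]
```

>>> {"name": "move_arm", "arguments": {"grip": [-1,-1,-1,-1,-1,-1,-1], "dp": [[0,0,-20],[0,0,-18],[0,0,-6],[0,0,-5],[0,0,-5],[0,0,-2],[0,0,0]], "twist": [0,0,0,0,0,0,0]}}

```text
clock: 12.7
tcp_pos: [0.5452, 0.0763, 0.14]
ee_rot: [180.0, -0.0, 21.4]
ft_force: [0.6, -0.2, -0.8]
width: 0.0126
```

>>> {"name": "move_arm", "arguments": {"grip": [-1,-1,-1,-1], "dp": [[0,0,-1.5],[0,0,-1],[0,0,-1],[0,0,0]], "twist": [0,0,0,0]}}

```text
clock: 13.2
tcp_pos: [0.5452, 0.0763, 0.1374]
ee_rot: [180.0, -0.0, 21.4]
ft_force: [-5.9, 0.0, 17.4]
width: 0.0128
```

The lid is home: contact at TCP z 0.137, where 0.138 was expected. I ease off slightly and twist clockwise.

>>> {"name": "move_arm", "arguments": {"grip": [-1,-1,-1,-1,-1,-1,-1,-1,-1,-1,-1,-1,-1], "dp": [[0,0,0.4],[0,0,0],[0,0,0],[0,0,0],[0,0,0],[0,0,0],[0,0,0],[0,0,0],[0,0,0],[0,0,0],[0,0,0],[0,0,0],[0,0,0]], "twist": [0,-0.07,-0.07,-0.07,-0.07,-0.07,-0.07,-0.07,-0.07,-0.07,-0.07,0,0]}}

```text
clock: 14.82
tcp_pos: [0.5457, 0.076, 0.1374]
ee_rot: [-180.0, -0.1, -18.7]
ft_force: [0.2, -2.1, 7.6]
width: 0.0128
```

```bash
python3 - <<'E'
from h import *
o=r.get_obs(); print(o['clock'],o['tcp_pos'],o['ee_rot'],o['ft_force'],o['wrist_torque'],o['width'])
snap('wrist','w6'); P=cloud('w6'); s=load('w6'); H,S,V=cv2.split(cv2.cvtColor(s['p'],cv2.COLOR_BGR2HSV))
m=(H>100)&(H<125)&(S>120); m[:200]=0;m[330:]=0;m[:,:295]=0;m[:,345:]=0
m&=~np.isnan(P[...,2]); t=m&(abs(P[...,2]-np.nanmedian(P[m][:,2]))<.004)
zb=np.median(P[t][:,2]); v,u=np.nonzero(t); Q=np.array([onz('w6',a,b,zb)[:2] for a,b in zip(u,v)],np.float32); print(len(u),zb,cv2.minAreaRect(Q))
snap('top','t6')
E
```

```text
14.825 [0.54574774 0.07604261 0.13743145] [-1.79995063e+02 -8.47763543e-02 -1.86986763e+01] [ 0.23732294 -2.10014715  7.55845632] [-0.57712601  0.058928   -0.07852245] 0.012798726764619763
2326 0.14245966220815467 ((0.5464261174201965, 0.07519209384918213), (0.013379661366343498, 0.0491287037730217), 71.24585723876953)
```

View pics/w6.png

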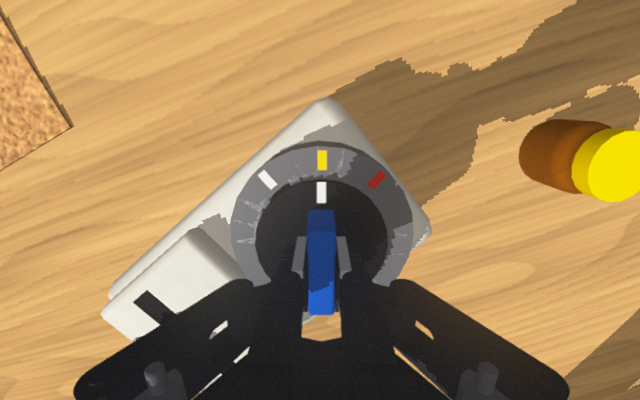

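The white pointer (321,192) lines up with the yellow mark (322,160) and is well short of red (376,180). The lid measures as fully home. Last check: the lever and the bystanders.

```bash
python3 - <<'E'
from h import *
snap('scene','s6'); a=load('s6')['p']; b=load('top1')['p']; c=load('t6')['p']
P=cloud('s6'); s=load('s6'); H,S,V=cv2.split(cv2.cvtColor(a,cv2.COLOR_BGR2HSV))
m=(H>20)&(H<35)&(S>130)&(P[...,2]>.14)&(P[...,2]<.18)&(np.hypot(P[...,0]-.5,P[...,1]-.195)<.05)
print('ball pts',m.sum(),np.nanmean(P[m],0) if m.any() else None)
for n,u,v in [('jar',343,208),('cup',410,172),('vase',352,112)]:
    print(n,cv2.absdiff(b[v-12:v+13,u-12:u+13],c[v-12:v+13,u-12:u+13]).mean())
cv2.imwrite('pics/c6.png',np.vstack([cv2.resize(a[130:310,160:480],(640,360)),cv2.resize(c[90:250,170:480],(640,330))][:2])[:600])
E
```

```text
ball pts 62 [0.51459606 0.20079988 0.16410171]
jar 3.7130666666666667
cup 28.398933333333332
vase 3.5797333333333334
```

View pics/c6.png

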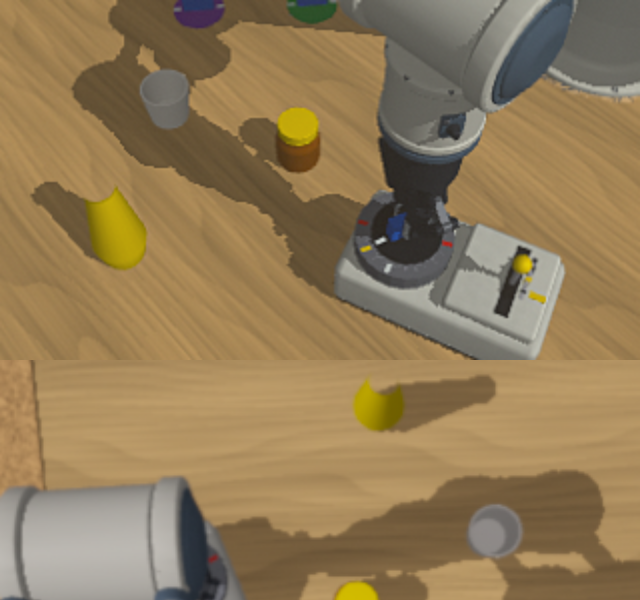

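Everything is in place: the ball is still in the yellow notch, and the cup differs between pictures only by the arm's shadow. Handing in.

```bash
python3 -c "
from cell import r
print(r.close_job()); print(r.get_obs()['clock'])"
```

```text
the job is handed in; nothing more can be done
None
the job is handed in; nothing more can be done
```

I threw the lever into the yellow notch, dropped the black lid fully home through the slots, and twisted it clockwise to the yellow mark. I handed the job in at about 15 s with the lid still gripped and held there.

**Last checks:**
- **Lever:** it measured 0.774 rad after release (yellow notch 0.78). It was still there in the final scene view.
- **Lid seating:** its underside is at about 90.5 mm, against 91 mm when home.
- **Lid angle:** the bar is at -18.7°, 0.70 rad past the slots. The white pointer lines up with the yellow mark and is well short of red. Wrist torque was about 0.08 N m against the spring.
- **Cup, jar and vase:** all are where they were. The cup's patch of the top view had changed, and in the picture that is the arm's shadow over it.

**Oddities:**
- The gripper opening read 12.8 mm on the 14 mm bar and about 17 mm on the 20 mm ball, but both grips held.
- Dragging the lever in a straight line put about 20 N of side force on the wrist for a moment. It was gone after release.

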